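# Re-set a bar in the drill jig

## Task

The bar of aluminium profile in the drill jig has been clamped short of the end stop. Swing the toggle clamp's handle right back so that the clamp opens and frees the bar, slide the bar along its channel until its end butts against the stop, then swing the clamp over centre onto the bar again so that it locks, and let go. Leave the other things on the bench where they are.

Things in the scene. Friction and masses are not known exactly. Their poses are not given: they have to be found in the camera images.
- jig: Drill jig fixed to the bench: dark steel plate 170 (x) x 300 (y) x 12 mm thick, origin in the middle of its underside. Along its y, with its middle line at x = +45, runs a channel between two steel rails 10 mm high; the bar lies in it on the plate. End stop at the +y end, bridge with a drill bush over the bar at y = 51 to 77 (top of bush 68 high), toggle clamp at y = 5 on the -x side, reaching over the bar.
- clamp_handle (a joint): Toggle angle of the clamp's handle, rad. 0 = shut, past dead centre and resting on its stop (locked); 0.21 = dead centre; 2.25 = right back, on its open stop. About 6 N at the grip takes it over centre either way, then it snaps by itself. It stays where left when open; between 0.21 and 0.65 the rubber tip pushes it back open.
- clamp_bar (a joint): Angle of the clamp's holding bar, rad: 0 = level, pressing the bar down; 1.05 = swung up out of the way. Driven by the handle through the linkage (handle 0.6 gives 0.04, 1.2 gives 0.30, 1.8 gives 0.70, 2.25 gives 1.05).
- grip (a point): Point on the middle of the handle's black sleeve (20 mm wide along jig y, 15 thick, ends 30 mm beyond this point). In the jig's frame it stays at y = 5 mm and moves through (x, z) mm: shut (15, 190), (2, 190) dead centre, (-25, 188), (-47, 183), (-70, 175), (-92, 162), (-111, 145), (-126, 127), open (-131, 119). Can be pinched across y from above with the tool upright all the way: the sleeve turns between the pads.
- stop_face (a point): Centre of the face of the stop screw (18 mm round head) on the end stop, at jig (45, 100, 27) mm, axes as the jig's: the face looks to the jig's -y, towards the bar's end.
- bar_centre (a point): Centre (half-way up) of the workpiece: aluminium T-slot profile 30 x 30 x 220 mm, 0.24 kg, lying in the channel along its own y (+y end towards the stop), top 42 mm above the bench, 20 mm above the rails, 1.5 mm play each side. Its rear 60 mm stays clear of clamp and bridge for a grasp across it from above.
- bar_front (a point): Centre of the bar's end face next to the stop, 110 mm along the bar's +y from its centre. It starts 15 to 50 mm short of the stop; home when it touches the stop face.
- offcut: Loose short piece of the same profile, 30 x 30 x 90 mm, on the bench beside the jig's +x edge; not to be disturbed. Origin under its middle.
- hex_key: Loose black L-shaped hex key 90 x 27 x 6 mm on the jig's plate near the stop; not to be disturbed.
- deburrer: Loose deburring tool with grey handle, 120 x 15 mm, on the jig's plate at the -x, -y corner; not to be disturbed.
- caliper: Loose digital caliper 190 mm long, flat on the bench to the left; not to be disturbed.
- oil: Loose white bottle 54 mm across, 150 mm tall, standing to the left or right of the jig; not to be disturbed. Origin under its middle.
- driver: Loose screwdriver with black handle lying to the right; not to be disturbed.
- bracket: Loose small aluminium corner bracket 30 x 30 x 30 mm to the left or right of the jig; not to be disturbed.
- clamp_tip: The clamp's black rubber tip, 16 mm across, at the end of its holding bar; origin in the middle of its lower face. Shut, it presses on the bar's top face at jig x = 45, y = 5, with about 34 N; the clamped bar cannot be slid.
- bar: The workpiece bar as a body; origin in the middle of its underside.

How it is judged:
By the outcome, as a careful person would: the job done as asked, in the order asked, and still so for the second after the job is handed in, with the robot touching nothing.
It also fails if it takes over 66 s, if anything falls off the work surface, if the arm or the gripper's body presses on something with over 40 N, if the wrist force passes 120 N, or if a joint passes its speed limit or range.

## Robot

A 7-joint arm with a two-finger parallel gripper is mounted at the origin on the work surface. World frame = base frame: x ahead of the robot, y to its left, z up, the work surface at z = 0. Lengths are in m, angles in rad, forces in N, time in s.
With the tool pointing down it reaches from about 0.425 to 1.025 m from the base axis. Payload 3.6 kg.
Tool frame: the origin (TCP) lies at the very end of the fingers, on their centre line; the grasp point (between the pads) lies 19 mm behind it (env.grip_depth is the distance from the TCP to the grasp point, in m); y points along the fingers, x is the direction in which the jaws open and shut, and the axes are right-handed (so a half turn about y gives the same grasp; the last joint's range is limited). The gripper opens to 85 mm and grips with 20 to 120 N. Pads are 22 mm wide; open, the fingers measure 114 mm over their backs; the gripper's body (76 mm by 85 mm) begins 54 mm behind the grasp point. The pads swing forward as they close: fully open they stand 13 mm farther back than shut.
Start: joints at [1.117, 0.591, 0.048, 1.609, -0.033, 0.943, -0.034], TCP at [0.255, -0.679, 0.231] pointing down, gripper open.
Joint ranges: [-2.69, 2.69], [-0.47, 2.24], [-1.27, 1.36], [0.19, 2.51], [-1.53, 4.68], [0.08, 2.07], [-3.09, 3.09]. Speed limits (rad/s): [2.57, 2.57, 3.14, 3.14, 3.14, 3.14, 3.14].

## Interface

Orientations are given as a unit quaternion [w, x, y, z].
In Python, from bench import sensors, viewer, order, env gives the robot as it stands.
- The arm moves only by the tool step_arm, never from a script. Its argument "rows" is text: rows parted by semicolons, each of 7 numbers parted by spaces: the closure in counts, from 0 (fully open) to 255 (shut), then the shift along the world's x, y, z in m, then the turn, a rotation vector about the world's x, y, z in rad. In form: hand tx ty tz wx wy wz; .... A call has 1 to 5 rows; each row shifts and turns the commanded pose from where the row before left it; what a row does not reach is not made up. A row lasts 1/8 s, in which the tool goes at most 62.5 mm and 10.7 degrees, less where a joint would pass 70% of its speed; a pose out of reach is approached as far as the arm can. A call is refused whole if a number of a shift passes 0.0625 or a number of a turn 0.188, either way. A call with a gripper value outside its range is refused whole. The fingers move at their own pace and stop on an object; the grip force is fixed at half the most. Time passes only in rows, so rows that do not move let the fingers close. It gives the time, the measured TCP pose, the force and the opening at its end, in the units of the state.
- sensors.get_obs(): the state, without advancing time (a new reading comes with each control period).
- viewer.get_image(name): name is "side" or "top" or "wrist"; returns the picture (384x512x3 uint8, red, green, blue); there is no depth.
- viewer.calibration(name): a dict with "K" (3x3 intrinsics, pixels), "k1" (the pictures are not rectified: a ray, as slopes to the right and down, at radius r is drawn at 1 + k1 r^2 times it, then the intrinsics apply), "extrinsics" (4x4, takes a point from world to camera coordinates). Camera axes: x right, y down, z forward; pixel columns grow to the right and rows downward; lengths in m; the calibration is good to about 2 mm. A picture is of the moment at which its call begins: read the wrist's pose just before it. calibration takes no time and is no camera call; for the wrist camera it gives the pose at the moment of the call.
- order.close_job(): hands the job in, once; it reports no verdict.
The state is a dict: "t": time; "qpos": joint angles; "qd": joint speeds; "effort": joint torques, N m; "position": TCP position; "tcp_rot": TCP orientation; "contact_force": force on the tool from outside, world axes, zero at the start; "ft_torque": the same for the moment, N m; "gripper_width": opening from 0.0 (shut) to 1.0 (fully open).
Only numpy, scipy, OpenCV 4.12 (cv2) and the standard library are available. Lean on these libraries where they do the work, as an engineer would, in place of code of your own. Each camera call takes 0.05 s, during which the arm holds its last target.

## Working session

There is one attempt and no reset: what is moved stays moved. The work goes in short steps, Python scripts to look and compute and a tool call to move; the robot and the scene stay as the last step left them, time stands still between calls to the robot, and variables do not carry over. Pictures are saved under pics/ and viewed, and the job is handed in when it is done.

Besides the shell and the picture viewer there is one more tool, called after "Emit:" by a JSON object that holds its "fn" and its "kwargs". step_arm: Moves the arm, as the interface text tells. Its arguments: {"type":"object","properties":{"rows":{"type":"string"}},"required":["rows"]}

```bash
ls; mkdir -p pics; python3 - <<'E'
from bench import sensors, viewer, order, env
import cv2
o=sensors.get_obs(); print(o, env.grip_depth)
for n in ("side","top"):
    im=viewer.get_image(n); cv2.imwrite(f"pics/{n}0.png",im[:,:,::-1]); c=viewer.calibration(n); print(n,c)
E
```

```text
pics
{'t': 0.0, 'qpos': array([ 1.11749911,  0.592137  ,  0.04831407,  1.60987119, -0.03327992,
        0.94268556, -0.03372178]), 'qd': array([ 0.00126926, -0.00065326,  0.0003925 ,  0.00257157,  0.00127012,
       -0.00065908, -0.00038228]), 'effort': array([ 1.07082011e-03, -5.48685622e+01,  1.54635407e+00, -1.98124337e+01,
        9.22219071e-03,  8.85779271e-03,  8.48367137e-06]), 'position': array([ 0.25495345, -0.67778453,  0.23011013]), 'tcp_rot': array([ 0.58182315, -0.58099086,  0.40314623, -0.40175186]), 'contact_force': array([-0.57498214, -0.56950203, -0.24641545]), 'ft_torque': array([ 0.02717847, -0.05954007,  0.03526425]), 'gripper_width': 1.0039839984816323} 0.0187
side {'K': array([[357.07596564,   0.        , 252.27700335],
       [  0.        , 357.07596564, 194.06721299],
       [  0.        ,   0.        ,   1.        ]]), 'k1': -0.022299991067784585, 'extrinsics': array([[-0.96982892, -0.24304423,  0.01900996,  0.56568603],
       [-0.1729788 ,  0.63109953, -0.75616911,  0.19777825],
       [ 0.17178536, -0.73664299, -0.65410007,  0.92657736],
       [ 0.        ,  0.        ,  0.        ,  1.        ]])}
top {'K': array([[349.64238434,   0.        , 254.28808762],
       [  0.        , 349.64238434, 196.18496581],
       [  0.        ,   0.        ,   1.        ]]), 'k1': -0.07712510208930697, 'extrinsics': array([[-0.01167037, -0.99971578, -0.02078831,  0.02290012],
       [-0.98483676,  0.01509046, -0.17282603,  0.60986989],
       [ 0.17309062,  0.01845615, -0.98473296,  0.91505505],
       [ 0.        ,  0.        ,  0.        ,  1.        ]])}
```

View pics/side0.png

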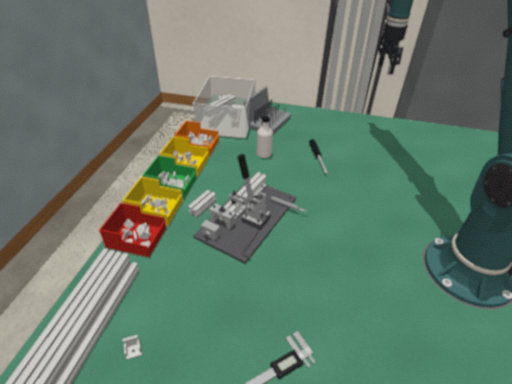

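View pics/top0.png

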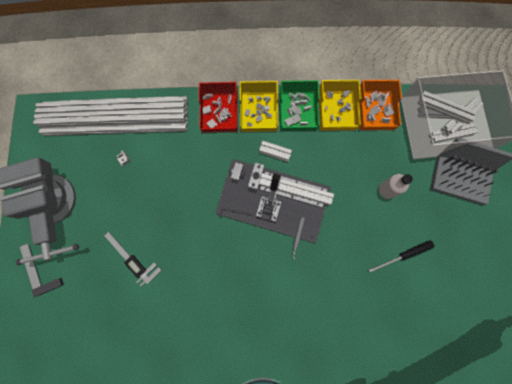

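```bash
python3 - <<'E'
import cv2
a=cv2.imread("pics/top0.png")[130:270,200:360]; cv2.imwrite("pics/topc.png",cv2.resize(a,None,fx=5,fy=4.2857*5/4.2857*0.85 if 0 else 5,interpolation=cv2.INTER_CUBIC)[:600,:800])
a=cv2.imread("pics/side0.png")[140:270,180:320]; cv2.imwrite("pics/sidec.png",cv2.resize(a,None,fx=4.5,fy=4.5,interpolation=cv2.INTER_CUBIC))
E
```

```text
(no output)
```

View pics/topc.png

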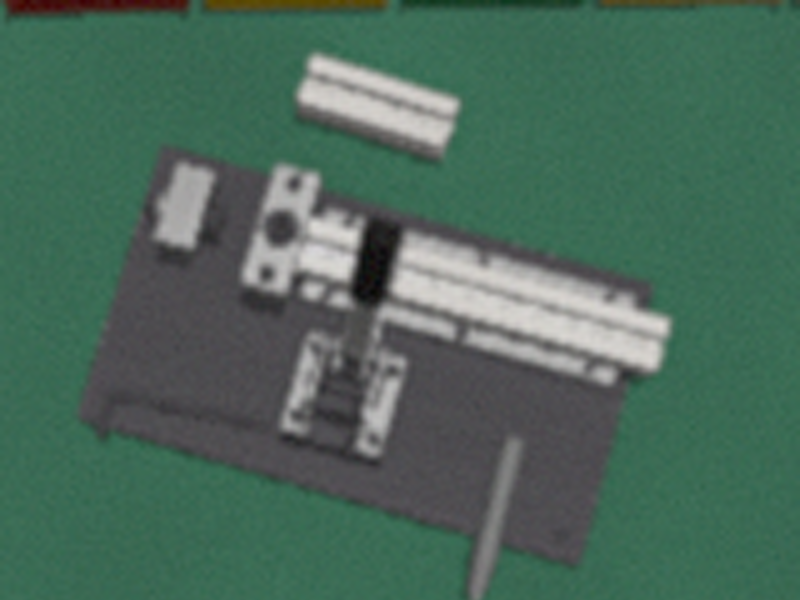

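View pics/sidec.png

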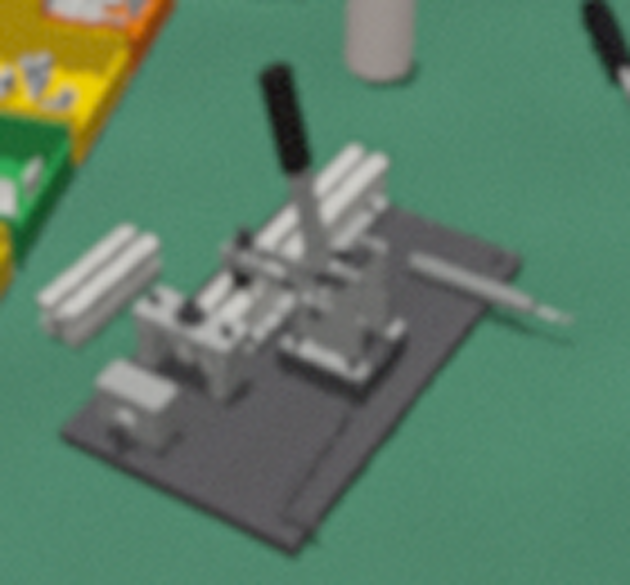

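```bash
cat > h.py <<'E'
import numpy as np, cv2
from scipy.optimize import least_squares
from bench import sensors, viewer, order, env
def proj(c,P):
    E=c["extrinsics"];P=np.atleast_2d(P)
    q=P@E[:3,:3].T+E[:3,3]; s=q[:,:2]/q[:,2:]; r2=(s**2).sum(1,keepdims=True)
    s=s*(1+c["k1"]*r2); K=c["K"]
    return s*[K[0,0],K[1,1]]+[K[0,2],K[1,2]]
def jig2w(p,P):
    x,y,t=p; P=np.atleast_2d(np.array(P,float))
    R=np.array([[np.cos(t),-np.sin(t),0],[np.sin(t),np.cos(t),0],[0,0,1]])
    return P@R.T+[x,y,0]
E
python3 - <<'E'
from h import *
T=viewer.calibration("top");S=viewer.calibration("side")
a,b=.085,.15
Z=.012
PT=[[a,b,Z],[a,-b,Z],[-a,-b,Z],[-a,b,Z]];UT=np.array([[233,159.4],[330.4,187.4],[315.6,242.4],[216.4,214]])
PS=[[a,b,Z],[-a,b,Z],[-a,-b,Z]];US=np.array([[194,226+10.2],[245.1,260.5],[295.6,197.3]])
f=lambda p:np.r_[(proj(T,jig2w(p,PT))-UT).ravel(),(proj(S,jig2w(p,PS))-US).ravel()]
r=least_squares(f,[.6,-.1,0]);print(r.x,f(r.x).round(1))
p=r.x
for n,c,o,s in(("top",T,(200,130),5),("side",S,(180,140),4.5)):
    im=cv2.imread(f"pics/{n}c.png")
    bx=[[.03,-.15,.042],[.06,-.15,.042],[.03,.05,.042],[.06,.05,.042]]
    for i,P in enumerate(PT+[[.015,.005,.19],[.045,.1,.027],[.045,.064,.068],[.045,.005,.05]]+bx):
        u=(proj(c,jig2w(p,[P]))[0]-o)*s
        cv2.circle(im,tuple(int(v) for v in u),4,(0,0,255) if i<4 else (255,0,255),1)
    cv2.imwrite(f"pics/{n}ov.png",im)
print(jig2w(p,[[.015,.005,.19],[-.131,.005,.119],[.045,-.15,.027],[.045,.1,.027]]))
E
```

```text
[ 0.60530904 -0.03872942 -0.29776487] [-0.9 -0.6  0.5 -0.9  0.4  0.8 -1.6 -0.3 -0.4 -1.4  0.8  0.3  1.  -1.2]
[[ 0.62111588 -0.03835021  0.19      ]
 [ 0.48154067  0.00448388  0.119     ]
 [ 0.60432118 -0.1953309   0.027     ]
 [ 0.67766722  0.04366775  0.027     ]]
```

View pics/topov.png

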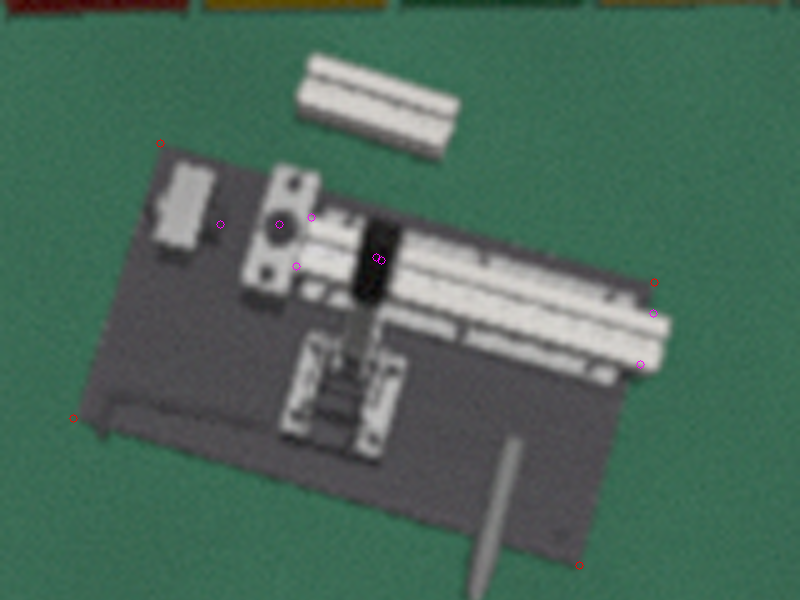

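View pics/sideov.png

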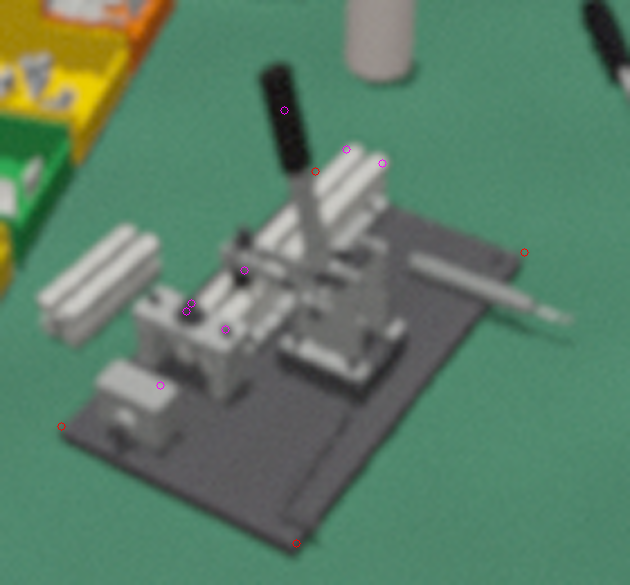

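```bash
python3 - <<'E'
from h import *
from scipy.spatial.transform import Rotation as R
o=sensors.get_obs(); q=o["tcp_rot"]; M=R.from_quat(q[[1,2,3,0]]).as_matrix(); print(M.round(3))
t=-.298
jy=np.array([-np.sin(t),np.cos(t),0])
x=M[:,0]; a=np.arctan2(x[1],x[0]); b=np.arctan2(jy[1],jy[0]); d=(b-a+np.pi/2)%np.pi-np.pi/2
print(a,b,d)
E
```

```text
[[ 0.352 -0.001  0.936]
 [-0.936  0.002  0.352]
 [-0.002 -1.    -0.   ]]
-1.2108802062800474 1.2727963267948965 -0.6579161205148489
```

Emit:
{"fn": "step_arm", "kwargs": {"rows": "0 0.02 0.03 0.04 0 0 -0.066;0 0.035 0.045 0.02 0 0 -0.066;0 0.036 0.05 0.01 0 0 -0.066;0 0.036 0.05 0.01 0 0 -0.066;0 0.036 0.05 0.01 0 0 -0.066"}}

```text
t: 0.72
position: [0.4191, -0.4515, 0.3213]
tcp_rot: [0.507, -0.507, 0.493, -0.493]
contact_force: [0.6, -0.1, 0.4]
gripper_width: 1.002
```

Emit:
{"fn": "step_arm", "kwargs": {"rows": "0 0.036 0.05 0 0 0 -0.066;0 0.036 0.05 0 0 0 -0.066;0 0.036 0.05 0 0 0 -0.066;0 0.036 0.05 0 0 0 -0.066;0 0.0 0.05 0 0 0 -0.066"}}

```text
t: 1.35
position: [0.565, -0.2003, 0.3207]
tcp_rot: [-0.42, 0.419, -0.569, 0.569]
contact_force: [0.0, 0.8, 0.4]
gripper_width: 0.998
```

```bash
python3 - <<'E'
from h import *
o=sensors.get_obs(); print(o["t"],o["position"],o["tcp_rot"],o["contact_force"],o["gripper_width"])
c=viewer.calibration("wrist"); im=viewer.get_image("wrist"); cv2.imwrite("pics/w1.png",im[:,:,::-1]);np.save("w1.npy",c,allow_pickle=True)
print(c)
E
```

```text
1.35 [ 0.5650053  -0.20030991  0.32073831] [-0.42043411  0.4194416  -0.56885585  0.56895248] [0.02653703 0.77863916 0.4185608 ] 0.9977809691262012
{'K': array([[267.82839942,   0.        , 255.57185872],
       [  0.        , 267.82839942, 193.85583766],
       [  0.        ,   0.        ,   1.        ]]), 'k1': -0.029914240274509184, 'extrinsics': array([[-0.29412232, -0.95576709, -0.00115042, -0.0248746 ],
       [-0.9096386 ,  0.27955717,  0.30725462,  0.50277869],
       [-0.29334225,  0.09141691, -0.95162665,  0.64965552],
       [ 0.        ,  0.        ,  0.        ,  1.        ]])}
```

View pics/w1.png

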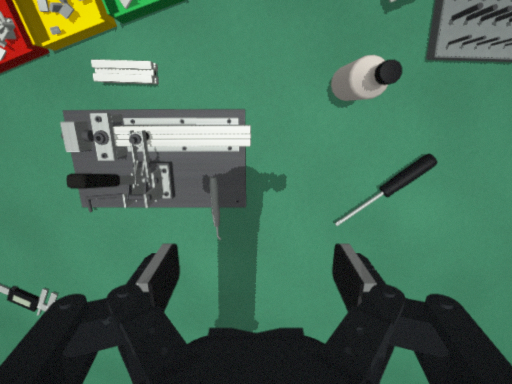

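```bash
python3 - <<'E'
from h import *
c=np.load("w1.npy",allow_pickle=True).item()
p=[ 0.60530904,-0.03872942,-0.29776487]
im=cv2.imread("pics/w1.png")[95:220,50:260]; im=cv2.resize(im,None,fx=3.8,fy=3.8,interpolation=cv2.INTER_CUBIC); cv2.imwrite("pics/w1c.png",im)
a,b,Z=.085,.15,.012
for P in [[a,b,Z],[a,-b,Z],[-a,-b,Z],[-a,b,Z],[.015,.005,.19],[.045,.064,.068],[.03,-.15,.042],[.06,-.15,.042],[.03,.05,.042],[.06,.05,.042]]:
    u=(proj(c,jig2w(p,[P]))[0]-[50,95])*3.8; cv2.circle(im,tuple(int(v) for v in u),4,(0,0,255),1)
cv2.imwrite("pics/w1ov.png",im)
E
```

```text
(no output)
```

View pics/w1ov.png

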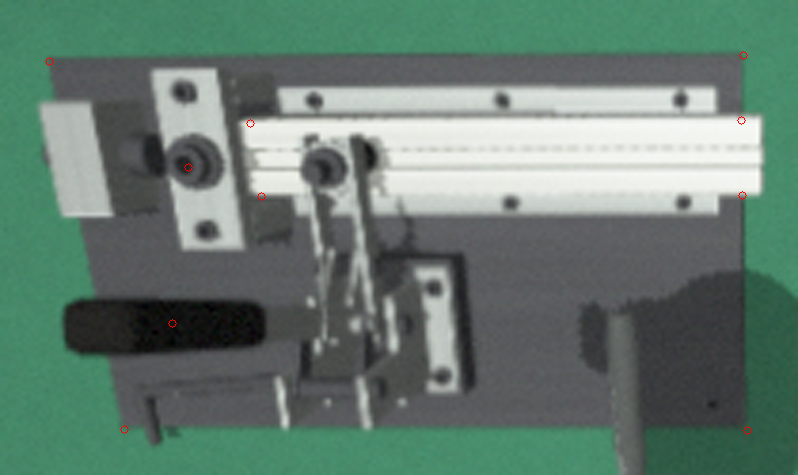

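View pics/w1c.png

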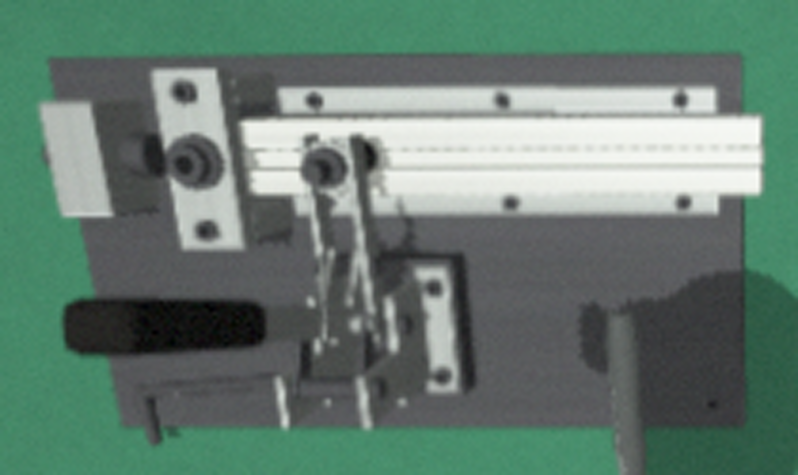

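```bash
python3 - <<'E'
from h import *
W=np.load("w1.npy",allow_pickle=True).item()
T=viewer.calibration("top");S=viewer.calibration("side")
a,b,Z=.085,.15,.012
PT=[[a,b,Z],[a,-b,Z],[-a,-b,Z],[-a,b,Z]];UT=np.array([[233,159.4],[330.4,187.4],[315.6,242.4],[216.4,214]])
PS=[[a,b,Z],[-a,b,Z],[-a,-b,Z]];US=np.array([[194,226+10.2],[245.1,260.5],[295.6,197.3]])
UW=np.array([[50,58],[742,54],[746,428],[121,428]])/3.8+[50,95]
PX=[[.045,.064,.068]];UX=np.array([[192,164]])/3.8+[50,95]
f=lambda p:np.r_[(proj(T,jig2w(p,PT))-UT).ravel()*.3,(proj(S,jig2w(p,PS))-US).ravel()*.3,(proj(W,jig2w(p,PT))-UW).ravel(),(proj(W,jig2w(p,PX))-UX).ravel()]
r=least_squares(f,[.6,-.1,-.3]);print(r.x,f(r.x).round(1))
p=r.x
e=np.array([[762,116],[762,194]]).mean(0)/3.8+[50,95]
y=least_squares(lambda y:proj(W,jig2w(p,[[.045,y[0],.042]]))[0][:1]-e[0],[-.16]).x;print("rear y",y, "gap",.1-(y+.22))
print((proj(W,jig2w(p,[[.015,.005,.19]]))[0]-[50,95])*3.8)
g=[[15,190],[2,190],[-25,188],[-47,183],[-70,175],[-92,162],[-111,145],[-126,127],[-131,119]]
print(jig2w(p,[[x/1000,.005,z/1000] for x,z in g]).round(4))
E
```

```text
[ 0.60626375 -0.03895709 -0.30082779] [-0.2 -0.3  0.2 -0.3  0.1  0.2 -0.5 -0.2 -0.2 -0.5  0.1  0.   0.2 -0.4
 -0.2 -0.1  0.5  0.1  0.3  0.3  0.7 -0.3 -1.1  0.2]
rear y [-0.15808461] gap [0.03808461]
[172.14528798 320.48756419]
[[ 0.6221 -0.0386  0.19  ]
 [ 0.6097 -0.0348  0.19  ]
 [ 0.5839 -0.0268  0.188 ]
 [ 0.5629 -0.0203  0.183 ]
 [ 0.5409 -0.0134  0.175 ]
 [ 0.5199 -0.0069  0.162 ]
 [ 0.5017 -0.0013  0.145 ]
 [ 0.4874  0.0032  0.127 ]
 [ 0.4826  0.0046  0.119 ]]
```

Emit:
{"fn": "step_arm", "kwargs": {"rows": "110 0.019 0.054 0 0 0 0;110 0.019 0.054 0 0 0 0;110 0.019 0.054 0 0 0 0;110 0 0 -0.03 0 0 0;110 0 0 0 0 0 0"}}

```text
t: 2.02
position: [0.617, -0.0412, 0.2887]
tcp_rot: [0.418, -0.422, 0.57, -0.568]
contact_force: [0.3, -1.2, 0.1]
gripper_width: 0.568
```

```bash
python3 - <<'E'
from h import *
o=sensors.get_obs(); print(o["t"],o["position"],o["tcp_rot"],o["contact_force"],o["gripper_width"])
c=viewer.calibration("wrist"); im=viewer.get_image("wrist")[:,:,::-1].copy()
p=[0.60626375,-0.03895709,-0.30082779]
for P in [[.015,.005,.19],[.015,.005,.22]]:
    u=proj(c,jig2w(p,[P]))[0]; cv2.circle(im,tuple(int(v) for v in u),3,(0,0,255),1)
cv2.imwrite("pics/w2.png",im)
E
```

```text
2.025 [ 0.61702278 -0.04116691  0.28868508] [ 0.41806462 -0.42197369  0.57014565 -0.56753336] [ 0.34988021 -1.17005953  0.06619253] 0.5681209641129226
```

View pics/w2.png

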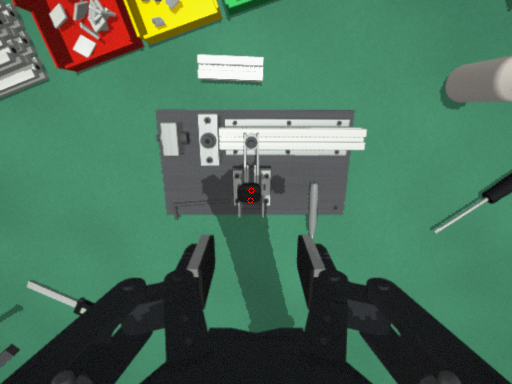

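Emit:
{"fn": "step_arm", "kwargs": {"rows": "110 0.004 0.002 -0.02 0 0 0;110 0 0 -0.04 0 0 0;110 0 0 -0.04 0 0 0;110 0 0 -0.016 0 0 0;110 0 0 0 0 0 0"}}

```text
t: 2.7
position: [0.6228, -0.0401, 0.1745]
tcp_rot: [0.419, -0.42, 0.57, -0.569]
contact_force: [-0.7, 0.2, 0.3]
gripper_width: 0.566
```

```bash
cat > look.py <<'E'
from h import *
import sys
o=sensors.get_obs(); print(o["t"],o["position"].round(4),o["tcp_rot"].round(3),o["contact_force"].round(1),o["gripper_width"])
for n in sys.argv[2:]:
    im=viewer.get_image(n)[:,:,::-1]
    if n=="side": im=cv2.resize(im[120:280,160:340],None,fx=3.5,fy=3.5,interpolation=cv2.INTER_CUBIC)
    if n=="top": im=cv2.resize(im[130:270,200:360],None,fx=4,fy=4,interpolation=cv2.INTER_CUBIC)
    cv2.imwrite(f"pics/{n}_{sys.argv[1]}.png",im)
E
python3 look.py a side
```

```text
2.7 [ 0.6228 -0.0401  0.1745] [ 0.419 -0.42   0.57  -0.569] [-0.7  0.2  0.3] 0.565768647524093
```

View pics/side_a.png

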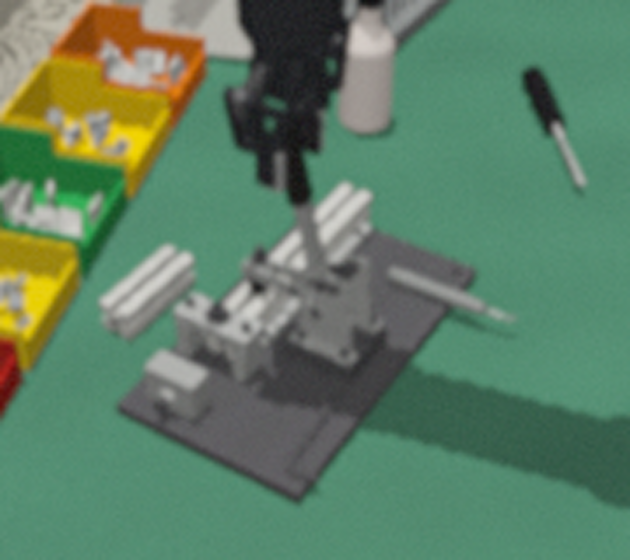

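Emit:
{"fn": "step_arm", "kwargs": {"rows": "255 0 0 -0.002 0 0 0;255 0 0 0 0 0 0;255 0 0 0 0 0 0;255 0 0 0 0 0 0"}}

```text
t: 3.25
position: [0.6249, -0.0386, 0.1748]
tcp_rot: [-0.421, 0.418, -0.569, 0.569]
contact_force: [1.1, 3.2, 5.9]
gripper_width: 0.226
```

Emit:
{"fn": "step_arm", "kwargs": {"rows": "255 -0.006 0.002 0 0 0 0;255 -0.006 0.002 0 0 0 0;255 -0.013 0.004 -0.001 0 0 0;255 -0.013 0.004 -0.001 0 0 0;255 0 0 0 0 0 0"}}

```text
t: 3.88
position: [0.5851, -0.026, 0.172]
tcp_rot: [0.421, -0.419, 0.569, -0.569]
contact_force: [1.7, 4.4, 6.8]
gripper_width: 0.221
```

```bash
python3 look.py b side
```

```text
3.875 [ 0.5851 -0.026   0.172 ] [ 0.421 -0.419  0.569 -0.569] [1.7 4.4 6.8] 0.22136055179411787
```

View pics/side_b.png

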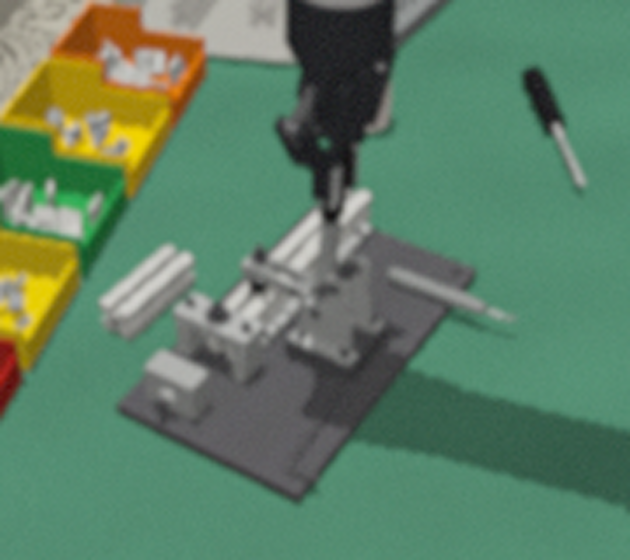

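Emit:
{"fn": "step_arm", "kwargs": {"rows": "255 -0.021 0.0065 -0.005 0 0 0;255 -0.022 0.007 -0.008 0 0 0;255 -0.021 0.0065 -0.013 0 0 0;255 -0.018 0.0055 -0.017 0 0 0;255 0 0 0 0 0 0"}}

```text
t: 4.55
position: [0.5018, -0.0005, 0.1277]
tcp_rot: [0.42, -0.421, 0.569, -0.568]
contact_force: [2.3, 5.0, 1.7]
gripper_width: 0.233
```

Emit:
{"fn": "step_arm", "kwargs": {"rows": "255 -0.0145 0.0045 -0.018 0 0 0;255 -0.005 0.0015 -0.008 0 0 0;255 -0.002 0.001 -0.004 0 0 0;255 0 0 0 0 0 0"}}

```text
t: 5.05
position: [0.4801, 0.006, 0.0979]
tcp_rot: [0.42, -0.421, 0.569, -0.568]
contact_force: [-0.2, 5.6, 3.6]
gripper_width: 0.226
```

```bash
python3 look.py c side wrist
```

```text
5.05 [0.4801 0.006  0.0979] [ 0.42  -0.421  0.569 -0.568] [-0.2  5.6  3.6] 0.22575871099489134
```

View pics/side_c.png

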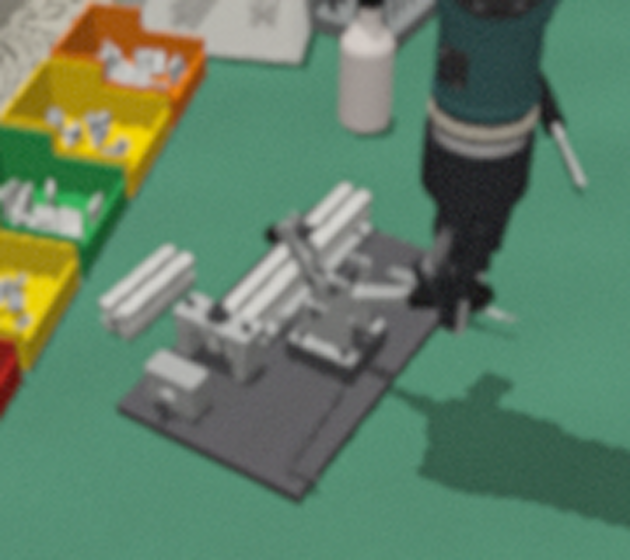

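View pics/wrist_c.png

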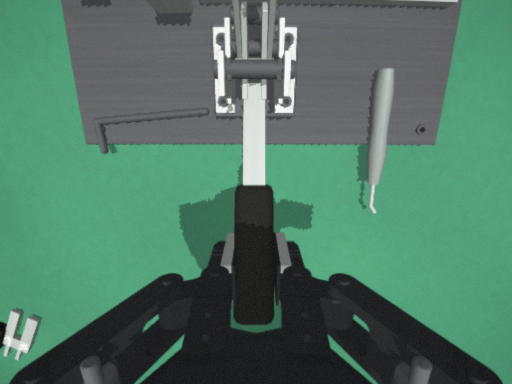

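Emit:
{"fn": "step_arm", "kwargs": {"rows": "255 -0.001 0 -0.004 0 0 0;255 0 0 0 0 0 0"}}

```text
t: 5.4
position: [0.4786, 0.0063, 0.0943]
tcp_rot: [0.419, -0.422, 0.57, -0.567]
contact_force: [-0.8, 6.2, 9.5]
gripper_width: 0.225
```

Emit:
{"fn": "step_arm", "kwargs": {"rows": "110 0 0 0.002 0 0 0;110 0 0 0 0 0 0;110 0 0 0.01 0 0 0;110 0 0 0.04 0 0 0;110 0 0 0.05 0 0 0"}}

```text
t: 6.02
position: [0.4794, 0.0042, 0.1969]
tcp_rot: [0.418, -0.421, 0.57, -0.569]
contact_force: [0.7, -0.3, -0.5]
gripper_width: 0.569
```

```bash
python3 - <<'E'
from h import *
p=[0.60626375,-0.03895709,-0.30082779]
print(jig2w(p,[[.045,-.13,.042],[.045,-.092,.042],[.045,-.158,.042]]).round(4)); t=p[2]; print(np.array([-np.sin(t),np.cos(t)])*.038)
E
python3 look.py d wrist
```

```text
[[ 0.6107 -0.1765  0.042 ]
 [ 0.622  -0.1402  0.042 ]
 [ 0.6024 -0.2032  0.042 ]]
[0.01125982 0.03629348]
6.025 [0.4794 0.0042 0.1969] [ 0.418 -0.421  0.57  -0.569] [ 0.7 -0.3 -0.5] 0.5690738018798084
```

View pics/wrist_d.png

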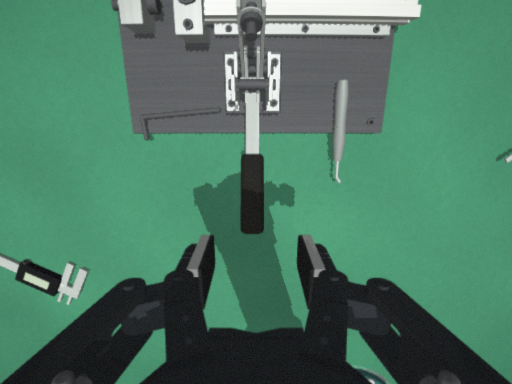

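```bash
python3 - <<'E'
from h import *
S=viewer.calibration("side");T=viewer.calibration("top")
# side bottle base bottom centre approx crop a (365,128)/3.5+(160,120)
u=np.array([365,126])/3.5+[160,120]
r=least_squares(lambda q:proj(S,[[q[0],q[1],0]])[0]-u,[.6,-.3]).x;print(r)
W=np.load("w1.npy",allow_pickle=True).item()
print(proj(W,[[r[0],r[1],0],[r[0],r[1],.15]]),proj(T,[[r[0],r[1],0],[r[0],r[1],.15]]))
p=[0.60626375,-0.03895709,-0.30082779]
print(jig2w(p,[[.045,-.195,.03]]))
E
```

```text
[ 0.62860176 -0.36081553]
[[338.64258848  89.38942518]
 [378.88739829  80.70415562]] [[382.25875056 191.20421469]
 [402.18708521 180.10571559]]
[[ 0.59146224 -0.23853393  0.03      ]]
```

Emit:
{"fn": "step_arm", "kwargs": {"rows": "255 0.0224 -0.0485 0.01 0 0 0;255 0.0224 -0.0485 0 0 0 0;255 0.0224 -0.0485 0 0 0 0;255 0.0224 -0.0485 0 0 0 0;255 0.0224 -0.0485 0 0 0 0"}}

```text
t: 6.7
position: [0.5926, -0.2396, 0.2065]
tcp_rot: [0.419, -0.42, 0.569, -0.569]
contact_force: [0.1, 0.4, -0.1]
gripper_width: 0.0
```

Emit:
{"fn": "step_arm", "kwargs": {"rows": "255 0 0 -0.05 0 0 0;255 0 0 -0.05 0 0 0;255 0 0 -0.03 0 0 0;255 0 0 0 0 0 0"}}

```text
t: 7.2
position: [0.5901, -0.2372, 0.074]
tcp_rot: [0.418, -0.421, 0.571, -0.567]
contact_force: [0.5, -0.7, -0.1]
gripper_width: 0.003
```

```bash
python3 look.py e side wrist
```

```text
7.2 [ 0.5901 -0.2372  0.074 ] [ 0.418 -0.421  0.571 -0.567] [ 0.5 -0.7 -0.1] 0.0026150749876479905
```

View pics/wrist_e.png

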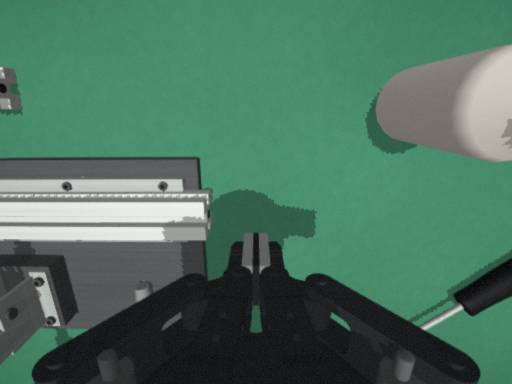

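View pics/side_e.png

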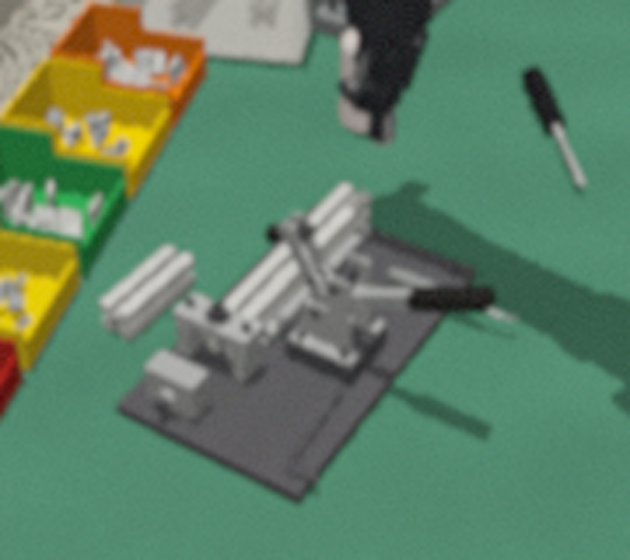

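Emit:
{"fn": "step_arm", "kwargs": {"rows": "255 0.001 -0.001 -0.03 0 0 0;255 0 0 -0.016 0 0 0;255 0.003 0.0096 0 0 0 0;255 0.0015 0.005 0 0 0 0;255 0.0 0.0 0 0 0 0"}}

```text
t: 7.92
position: [0.5995, -0.2228, 0.0314]
tcp_rot: [-0.421, 0.42, -0.568, 0.569]
contact_force: [0.1, -0.2, 0.2]
gripper_width: -0.001
```

```bash
python3 look.py f wrist
```

```text
7.925 [ 0.5995 -0.2228  0.0314] [-0.421  0.42  -0.568  0.569] [ 0.1 -0.2  0.2] -0.0013628853898599773
```

View pics/wrist_f.png

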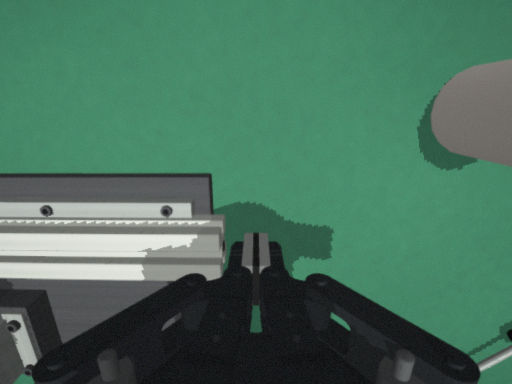

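Emit:
{"fn": "step_arm", "kwargs": {"rows": "255 0.0005 0.008 -0.003 0 0 0;255 0.0024 0.0076 0 0 0 0;255 0.0024 0.0076 0 0 0 0;255 0.0024 0.0076 0 0 0 0;255 0 0 0 0 0 0"}}

```text
t: 8.6
position: [0.6065, -0.1914, 0.0272]
tcp_rot: [0.42, -0.42, 0.569, -0.568]
contact_force: [0.3, -0.5, -0.5]
gripper_width: 0.003
```

```bash
python3 look.py g wrist
```

```text
8.6 [ 0.6065 -0.1914  0.0272] [ 0.42  -0.42   0.569 -0.568] [ 0.3 -0.5 -0.5] 0.002928150351140046
```

View pics/wrist_g.png

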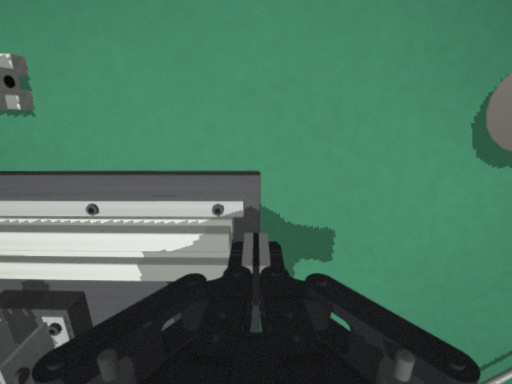

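Emit:
{"fn": "step_arm", "kwargs": {"rows": "255 0.0024 0.0076 0 0 0 0;255 0 0 0 0 0 0;255 0.0006 0.0019 0 0 0 0;255 0 0 0 0 0 0"}}

```text
t: 9.15
position: [0.609, -0.1836, 0.0273]
tcp_rot: [0.42, -0.42, 0.569, -0.569]
contact_force: [-0.1, -0.3, -0.9]
gripper_width: -0.004
```

Emit:
{"fn": "step_arm", "kwargs": {"rows": "255 0.0006 0.0019 0 0 0 0;255 0 0 0 0 0 0"}}

```text
t: 9.4
position: [0.6095, -0.1818, 0.0273]
tcp_rot: [-0.42, 0.42, -0.569, 0.569]
contact_force: [-0.8, -1.8, 0.1]
gripper_width: 0.002
```

Emit:
{"fn": "step_arm", "kwargs": {"rows": "255 0.0006 0.0019 0 0 0 0;255 0 0 0 0 0 0"}}

```text
t: 9.65
position: [0.6103, -0.1796, 0.0273]
tcp_rot: [0.42, -0.42, 0.569, -0.569]
contact_force: [-0.0, -1.4, -0.3]
gripper_width: -0.006
```

Emit:
{"fn": "step_arm", "kwargs": {"rows": "255 0.0006 0.0019 0 0 0 0;255 0 0 0 0 0 0"}}

```text
t: 9.9
position: [0.6107, -0.1782, 0.0273]
tcp_rot: [-0.419, 0.42, -0.569, 0.569]
contact_force: [-0.4, -1.4, -0.8]
gripper_width: -0.0
```

Emit:
{"fn": "step_arm", "kwargs": {"rows": "255 0.0006 0.0019 0 0 0 0;255 0 0 0 0 0 0"}}

```text
t: 10.15
position: [0.6107, -0.1781, 0.0273]
tcp_rot: [-0.419, 0.42, -0.569, 0.57]
contact_force: [-1.3, -5.2, -0.5]
gripper_width: -0.001
```

Emit:
{"fn": "step_arm", "kwargs": {"rows": "255 0.0006 0.0019 0 0 0 0;255 0 0 0 0 0 0"}}

```text
t: 10.4
position: [0.6107, -0.178, 0.0273]
tcp_rot: [-0.418, 0.42, -0.569, 0.571]
contact_force: [-2.3, -8.1, -0.3]
gripper_width: 0.005
```

Emit:
{"fn": "step_arm", "kwargs": {"rows": "255 -0.0012 -0.0038 0 0 0 0;255 -0.0018 -0.0057 0 0 0 0;255 -0.006 -0.019 0 0 0 0;255 -0.006 -0.019 0 0 0 0;255 0 0 0.05 0 0 0"}}

```text
t: 11.02
position: [0.5922, -0.2251, 0.0743]
tcp_rot: [0.416, -0.421, 0.572, -0.568]
contact_force: [1.0, 0.7, -0.3]
gripper_width: 0.005
```

Emit:
{"fn": "step_arm", "kwargs": {"rows": "255 0 0 0.06 0 0 0;110 0 0 0.06 0 0 0;110 0 0 0 0 0 0"}}

```text
t: 11.4
position: [0.6001, -0.2249, 0.2032]
tcp_rot: [-0.421, 0.417, -0.566, 0.573]
contact_force: [-0.4, -0.0, -0.8]
gripper_width: 0.42
```

```bash
python3 - <<'E'
from h import *
o=sensors.get_obs(); print(o["t"],o["position"])
c=viewer.calibration("wrist"); np.save("w3.npy",c,allow_pickle=True); im=viewer.get_image("wrist")[:,:,::-1].copy(); cv2.imwrite("pics/w3.png",im)
E
```

```text
11.4 [ 0.6000598  -0.22494876  0.20323078]
```

View pics/w3.png

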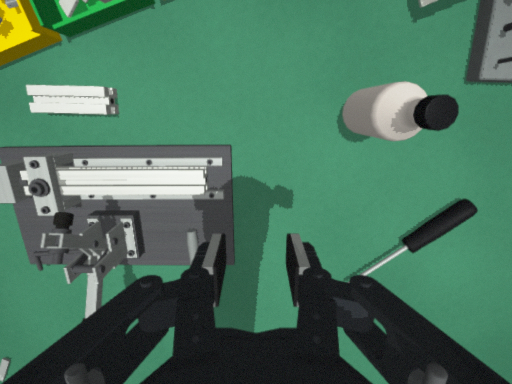

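Emit:
{"fn": "step_arm", "kwargs": {"rows": "110 -0.0236 0.0458 0 0 0 0;110 -0.0236 0.0458 0 0 0 0;110 -0.0236 0.0458 0 0 0 0;110 -0.0236 0.0458 0 0 0 0;110 -0.0236 0.0458 0 0 0 0"}}

```text
t: 12.08
position: [0.4768, 0.0078, 0.1959]
tcp_rot: [0.418, -0.42, 0.57, -0.569]
contact_force: [0.6, -0.1, -0.2]
gripper_width: 0.572
```

Emit:
{"fn": "step_arm", "kwargs": {"rows": "110 0 0 -0.03 0 0 0;110 0 0 0 0 0 0"}}

```text
t: 12.32
position: [0.476, 0.0069, 0.1649]
tcp_rot: [0.418, -0.422, 0.57, -0.568]
contact_force: [0.7, -1.0, -0.5]
gripper_width: 0.566
```

```bash
python3 look.py h wrist top
```

```text
12.325 [0.476  0.0069 0.1649] [ 0.418 -0.422  0.57  -0.568] [ 0.7 -1.  -0.5] 0.5659379273415687
```

View pics/wrist_h.png

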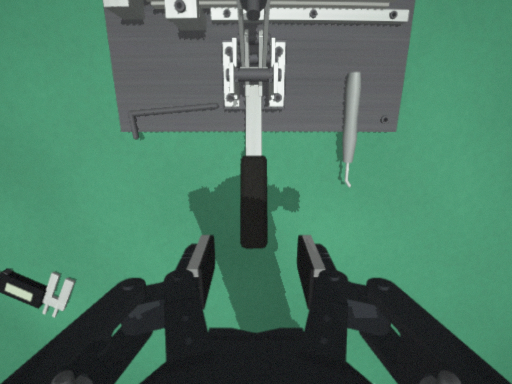

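Handle lies centred at column 254 between the fingers; descend to it and grip.

Emit:
{"fn": "step_arm", "kwargs": {"rows": "110 0.003 -0.001 -0.03 0 0 0;110 0.001 0 -0.03 0 0 0;110 0 0 -0.008 0 0 0;110 0 0 0 0 0 0"}}

```text
t: 12.92
position: [0.4832, 0.0057, 0.0995]
tcp_rot: [-0.419, 0.419, -0.569, 0.569]
contact_force: [0.5, -0.6, -0.2]
gripper_width: 0.568
```

Emit:
{"fn": "step_arm", "kwargs": {"rows": "255 0 0 0 0 0 0;255 0 0 0 0 0 0;255 0 0 0 0 0 0;255 0 0 0 0 0 0"}}

```text
t: 13.42
position: [0.4835, 0.0063, 0.0999]
tcp_rot: [-0.42, 0.419, -0.569, 0.569]
contact_force: [-0.5, 0.2, 4.4]
gripper_width: 0.22
```

Emit:
{"fn": "step_arm", "kwargs": {"rows": "255 0.0048 -0.0015 0.008 0 0 0;255 0.0143 -0.0045 0.018 0 0 0;255 0.0182 -0.0056 0.017 0 0 0;255 0.021 -0.0065 0.013 0 0 0;255 0 0 0 0 0 0"}}

```text
t: 14.05
position: [0.5408, -0.0116, 0.1555]
tcp_rot: [0.419, -0.42, 0.57, -0.569]
contact_force: [-2.1, 0.3, 4.3]
gripper_width: 0.22
```

Emit:
{"fn": "step_arm", "kwargs": {"rows": "255 0.022 -0.007 0.008 0 0 0;255 0.021 -0.0065 0.005 0 0 0;255 0 0 0 0 0 0"}}

```text
t: 14.42
position: [0.5832, -0.0247, 0.1677]
tcp_rot: [0.419, -0.42, 0.57, -0.568]
contact_force: [-1.3, -0.4, -0.7]
gripper_width: 0.224
```

```bash
python3 look.py i side wrist
```

```text
14.425 [ 0.5832 -0.0247  0.1677] [ 0.419 -0.42   0.57  -0.568] [-1.3 -0.4 -0.7] 0.2238347005170793
```

View pics/side_i.png

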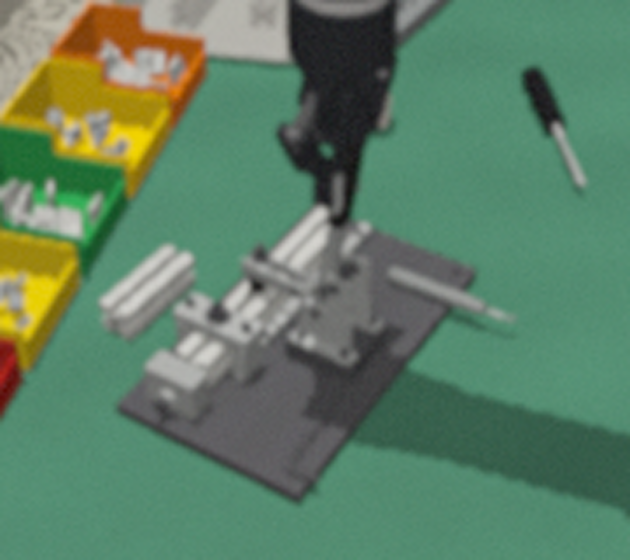

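View pics/wrist_i.png

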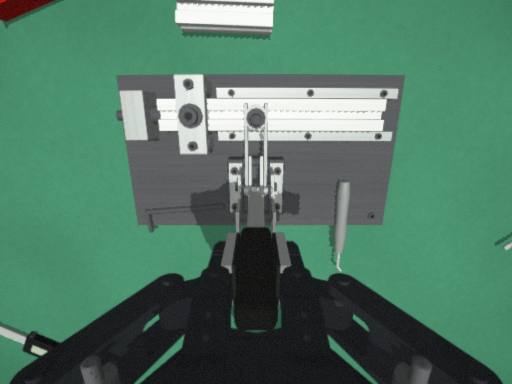

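```bash
python3 - <<'E'
from h import *
p=[0.60626375,-0.03895709,-0.30082779]
c=viewer.calibration("wrist")
P=[[.045,-.12,.042],[.03,-.12,.042],[.06,-.12,.042],[.045,.1,.042],[.085,.15,.012],[.085,-.15,.012],[-.085,-.15,.012]]
print(proj(c,jig2w(p,P)).round(1))
im=cv2.imread("pics/wrist_i.png")[60:160,100:420]; cv2.imwrite("pics/ic.png",cv2.resize(im,None,fx=2.5,fy=2.5,interpolation=cv2.INTER_CUBIC))
im=cv2.imread("pics/wrist_i.png")[65:160,105:215]; cv2.imwrite("pics/ic2.png",cv2.resize(im,None,fx=6,fy=6,interpolation=cv2.INTER_CUBIC))
E
```

```text
[[386.1 116.6]
 [383.9 132.3]
 [388.3 100.4]
 [159.5 115.9]
 [117.7  75.4]
 [406.5  76.1]
 [383.1 225.8]]
```

View pics/ic2.png

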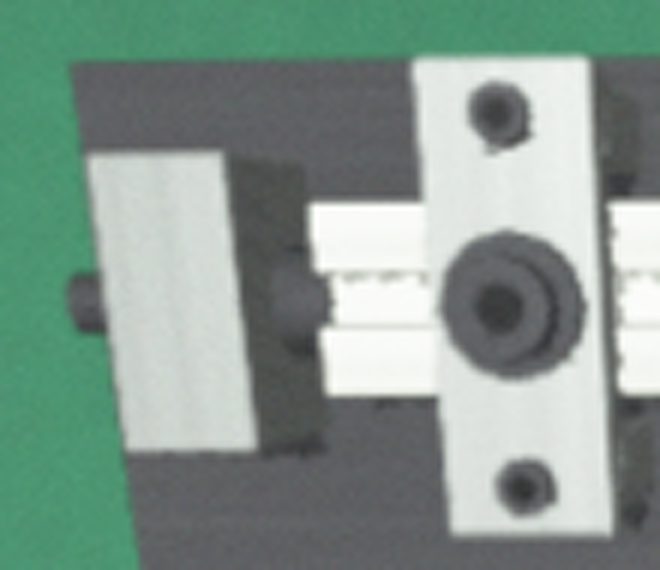

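Emit:
{"fn": "step_arm", "kwargs": {"rows": "255 0.013 -0.004 0.003 0 0 0;255 0.013 -0.004 0.001 0 0 0;255 0.006 -0.002 0 0 0 0;255 0.007 -0.002 0 0 0 0;255 0.002 -0.001 0 0 0 0"}}

```text
t: 15.15
position: [0.6215, -0.0368, 0.1705]
tcp_rot: [0.418, -0.422, 0.572, -0.567]
contact_force: [-6.4, 4.0, -3.3]
gripper_width: 0.22
```

Emit:
{"fn": "step_arm", "kwargs": {"rows": "255 0 0 0 0 0 0;255 0 0 0 0 0 0"}}

```text
t: 15.4
position: [0.6223, -0.0371, 0.1705]
tcp_rot: [0.418, -0.421, 0.571, -0.567]
contact_force: [-4.1, 3.5, -7.5]
gripper_width: 0.22
```

Emit:
{"fn": "step_arm", "kwargs": {"rows": "255 0.002 -0.0006 0.001 0 0 0;255 0.002 -0.0006 0.001 0 0 0;255 0 0 0 0 0 0"}}

```text
t: 15.78
position: [0.6246, -0.0379, 0.1706]
tcp_rot: [0.417, -0.422, 0.572, -0.566]
contact_force: [-3.3, 3.4, -14.1]
gripper_width: 0.221
```

Emit:
{"fn": "step_arm", "kwargs": {"rows": "255 0 0 -0.003 0 0 0;110 0 0 0 0 0 0;110 0 0 0 0 0 0;110 0 0 0.02 0 0 0;110 0 0 0.06 0 0 0"}}

```text
t: 16.4
position: [0.6288, -0.0404, 0.2506]
tcp_rot: [0.418, -0.42, 0.57, -0.569]
contact_force: [0.5, 0.5, 0.5]
gripper_width: 0.573
```

Emit:
{"fn": "step_arm", "kwargs": {"rows": "110 0 0 0.06 0 0 0;110 -0.04 -0.05 0.02 0 0 0;110 -0.02 -0.06 0 0 0 0;110 0 -0.06 0 0 0 0;110 0 0 0 0 0 0"}}

```text
t: 17.02
position: [0.5717, -0.2144, 0.3322]
tcp_rot: [-0.416, 0.416, -0.569, 0.575]
contact_force: [-0.7, -0.5, 0.3]
gripper_width: 0.568
```

```bash
python3 look.py j side top; python3 - <<'E'
from h import *
p=[0.60626375,-0.03895709,-0.30082779]
c=viewer.calibration("wrist");im=viewer.get_image("wrist")[:,:,::-1].copy()
cv2.imwrite("pics/w5.png",im)
u0=proj(c,jig2w(p,[[.045,-.12,.042],[.045,.1,.042],[.015,.005,.19],[.002,.005,.19]]));print(u0)
E
```

```text
17.025 [ 0.5717 -0.2144  0.3322] [-0.416  0.416 -0.569  0.575] [-0.7 -0.5  0.3] 0.5683877599266982
[[224.13661846 142.39549213]
 [ 88.56910384 143.19140247]
 [ 98.64423415 186.26426554]
 [100.68662083 197.30803309]]
```

View pics/side_j.png

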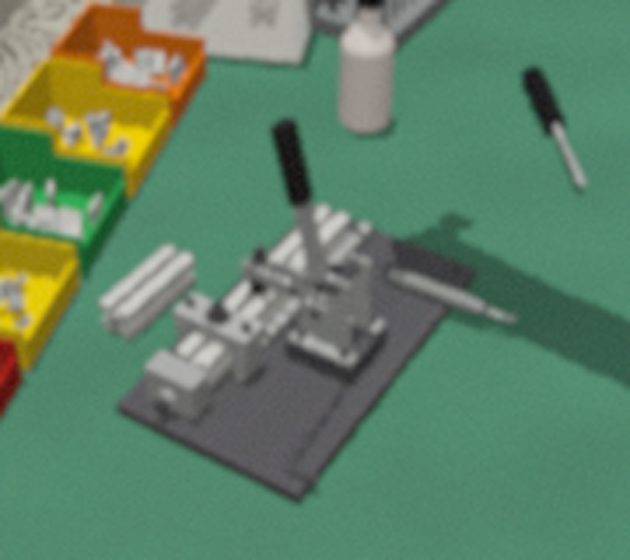

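View pics/top_j.png

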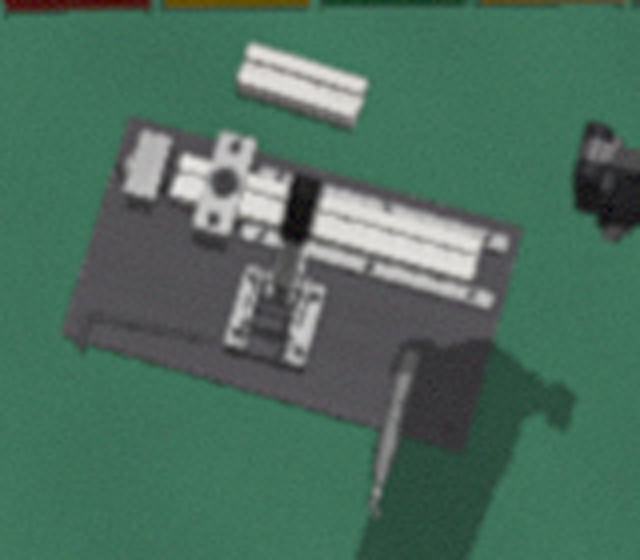

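View pics/w5.png

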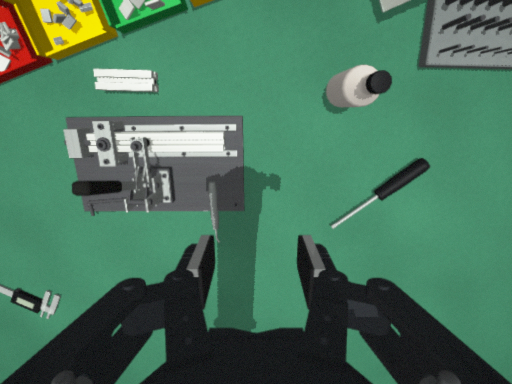

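```bash
python3 - <<'E'
from h import *
for n in("top","side"):
    a=cv2.imread(f"pics/{n}0.png"); b=viewer.get_image(n)[:,:,::-1].copy()
    cv2.imwrite(f"pics/{n}9.png",b)
    d=cv2.GaussianBlur(cv2.absdiff(a,b),(3,3),0).max(2)
    cv2.imwrite(f"pics/d{n}.png",np.clip(d.astype(int)*3,0,255).astype(np.uint8))
    if n=="side":
        t=a[150:182,232:254]; r=cv2.matchTemplate(b[140:192,222:264],t,cv2.TM_CCOEFF_NORMED); print(cv2.minMaxLoc(r))
print(sensors.get_obs()["t"])
E
cd pics; python3 -c "
import cv2,numpy as np
cv2.imwrite('dd.png',cv2.resize(np.hstack([cv2.imread('dtop.png'),cv2.imread('dside.png')]),(800,300)))"
```

```text
(-0.3507995009422302, 0.9879564046859741, (1, 6), (10, 10))
17.275
```

View pics/dd.png

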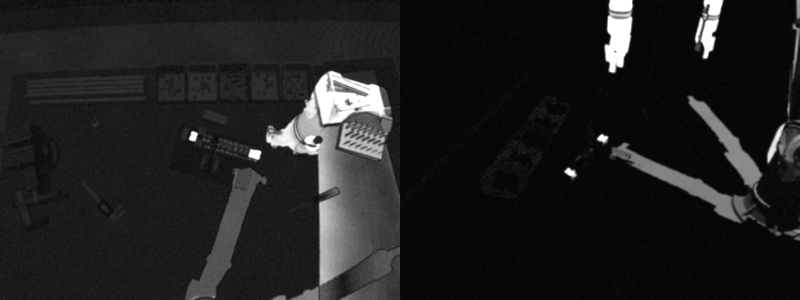

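Only the bar's ends, the robot and its shadow have changed. The handle template matches its starting shut place to the pixel, so I'm handing in.

```bash
python3 -c "
from bench import order; print(order.close_job())"
```

```text
the job is handed in; nothing more can be done
None
```

The bar is now against the end stop and the clamp is shut on it again. I handed the job in at about 17.3 s, with the gripper well clear of everything.

- **Opening:** I pinched the clamp handle's grip and swung it back along its arc until it pressed on the open stop. I then let go, and it stayed open.
- **Sliding the bar:** I did not grasp the bar. I pushed on its rear end with the closed fingers, about 38 mm, until it stopped dead. The push force rose from about 1.5 N to 8 N with no further movement. The wrist picture then showed the bar's end against the stop screw's head.
- **Locking:** I swung the handle back over centre to within 1 mm of where it sat when first gripped shut, then let go and backed off.

**Last checks:**
- In the side picture the handle is in the same place as at the start, to the pixel (match 0.99), so I take it as locked. I did not test this by pulling on it.
- Comparing the overhead and side pictures with those from the start, only the bar's ends, the arm and its shadow have changed. The arm and its shadow cover some of the bench's right side, including the bottle in the overhead view. The bottle and screwdriver were not visibly disturbed in the wrist and side pictures.
- The highest force I read was about 15 N.
- No check failed or disagreed.

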